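# Turn the push-button plate over and close the console with it

### The arm

A 6-joint arm with a two-finger parallel gripper is mounted at the origin on the work surface. World frame = base frame: x ahead of the robot, y to its left, z up, the work surface at z = 0. Lengths are in m, angles in rad, forces in N, time in s.
With the tool pointing down it reaches from about 0.2 to 0.875 m from the base axis. Payload 3.4 kg.
Tool frame: the origin (TCP) lies between the finger pads; the fingertips stand 25 mm ahead of it and the grasp point (between the pads) lies 6 mm ahead of it (r.nose_length is the z of the fingertips in the tool frame, in m); z points along the fingers, y is the line along which they close (so a half turn about z gives the same grasp; the last joint's range is limited). The gripper opens to 94 mm and grips with 3 to 60 N. Pads are 16 mm wide; open, the fingers measure 119 mm over their backs; the gripper's body (75 mm by 177 mm) begins 78 mm behind the grasp point.
Start: joints at [1.153, 0.276, 1.505, -0, 1.361, -0.121], TCP at [0.168, 0.55, 0.23] pointing down, gripper open.
Joint ranges: [-2.89, 2.89], [-0.75, 2.08], [0.22, 2.7], [-1.18, 4.32], [0.11, 2.71], [-2.7, 2.7]. Speed limits (rad/s): [2.57, 2.57, 3.14, 3.14, 3.14, 3.14].

### API

Orientations are given as a unit quaternion [w, x, y, z].
In Python, from plant import r, gripper_to, inverse_kinematics, vision, models, telemetry gives the robot as it stands. Calls block until the motion is done:
- r.move_to(position, orientation): joint-space move of the TCP to a pose.
- r.move_l(position, rot=None, vel=0.15, guard=None): straight line of the TCP; rot=None keeps the orientation; vel is the mean speed in m/s. With guard (N) it stops when the force on the tool has changed by that much, and returns True; else False.
- r.movej(angles): joint-space move.
- gripper_to(opening, f_grip=None): finger opening in m; f_grip is the grip in N (None keeps the last); returns when the fingers have stopped.
- r.hold(seconds).
- inverse_kinematics(position, orientation): joint angles nearest the present ones, or None.
- vision.snapshot(name): name is "scene" or "top" or "wrist"; returns the picture (400x640x3 uint8, red, green, blue); there is no depth.
- vision.get_calibration(name): a dict with "fx", "fy", "cx", "cy" (pixels), "D" ([k1, k2, p1, p2, k3] as OpenCV has them; the pictures are not rectified), "position" and "orientation" of the camera in the world. Camera axes: x right, y down, z forward; pixel columns grow to the right and rows downward; lengths in m; the calibration is good to about 2 mm. A picture is of the moment at which its call begins: read the wrist's pose just before it. get_calibration takes no time and is no camera call; for the wrist camera it gives the pose at the moment of the call.
A pose or a line that the arm cannot do raises r.PlanningError and nothing moves.
- r.sign_off(): hands the job in; it is judged then, once.
Trained networks look in the newest picture that a camera, given by its name, has taken for a name from the list of things; names that differ only in an ending like _2 or _b are one class to them, and where a whole thing is asked for, a point or a joint stands for the part that bears it (a point fixed in the world has none). Each returns a list of dicts, best first, with "score" (0 to 1); they miss things now and then, are a little off and sometimes report something else, mostly with a low value. They report only what shows in the picture. A call takes as long as a camera call.
- models.boxes_of(thing, camera): "at" ([x, y, z] in m, in world coordinates, good to about 4 mm: the middle of the surface that is visible of it).
- models.regions_of(thing, camera): "pixels" (400x640 bool, what is visible of it).
- models.mark_of(thing, camera): "at" ([x, y, z] in m, in world coordinates, good to about 4 mm: a listed point, or the origin of a listed thing).
Readings, each from a call of its own:
- telemetry.current_t(): time.
- telemetry.current_joints(): joint angles.
- telemetry.current_dq(): joint speeds.
- telemetry.current_joint_efforts(): joint torques, N m.
- telemetry.current_ee_pos(): TCP position.
- telemetry.current_tool_rot(): TCP orientation.
- telemetry.current_wrist_force(): force on the tool from outside, world axes, zero at the start.
- telemetry.current_torque(): the same for the moment, N m.
- telemetry.current_opening(): finger opening in m.
- telemetry.current_finger_force(): force on a finger pad.
Only numpy, scipy, OpenCV 4.12 (cv2) and the standard library are available. Lean on these libraries where they do the work, as an engineer would, in place of code of your own. Each camera call takes 0.05 s, during which the arm holds its last target. There are 200 camera calls.

### The job

The push-button plate of the sloping machine console is leaning against the battery charger with its contact blocks facing outwards. Turn it over and close the console with it: contact blocks inside, buttons outwards, tab at the top, the plate home in its recess, standing on the bottom ledge and lying flat on the rim. Set it in gently, without dropping or banging it, and leave the jack, the bit pot, the screwdriver and the spanner where they are.

Things in the scene. Friction and masses are not known exactly. Their poses are not given: they have to be found in the camera images.
- plate: Push-button plate, bare aluminium, 0.25-0.5 kg: flat panel 125 (x) by 140 (y) by 8 mm (z 0 to 8), with a tab at its +x edge. Origin: centre of the 125 x 140 panel on its back face. x points to the tab, z out of the button face. Starts on its -x edge on the bench, leaning back 24 deg from vertical, button face against the charger's front top edge, contact blocks outwards.
- plate_tab (a point): Middle of the plate's grip tab (plate frame x 86.5, y 0, z 4 mm); axes as plate. The tab is plain and flat, 8 mm thick, 70 mm wide, and runs over plate x 62.5 to 102.5 mm; it stands free above the charger at the start, and free past the console's upper rim when the plate is home.
- plate_buttons (a point): Centre of the button face (plate frame 0, 0, 8 mm). Five round heads stand 14 mm out of this face, 29 mm across: three at plate x -27.5 (y -40, 0, 40) and two at x 3.5 (y -40, 40).
- plate_blocks (a point): Centre of the back face, 26 mm behind it (plate frame 0, 0, -26 mm). Behind each head sits a grey contact block, 24 mm (x) by 26 mm (y), reaching from the back face 26 mm out to z = -26.
- charger: Black battery charger, fixed, 150 mm deep, 190 wide, 102 high, bar handle on top to 129 mm, 75 mm behind the front face and 100 mm long. Origin: on the bench, 50 mm behind the middle of its front face; z up, front looks along its -x, body fills x -50 to 100 mm. The plate touches its front top edge 112 mm up from the plate's bottom edge.
- console: Grey steel desk console, fixed, with an open sloping front, 156 mm wide, 107 deep, 173 high at the ridge, 57 at the front. Origin: on the bench under the middle of the slope; z up; the slope looks along its -x and up. Behind the slope's upper end its roof falls away squarely to the slope for 38 mm, then the back wall drops, so fingers holding a tab past that end are free on both sides.
- console_top: The recess in the console's slope. Origin: where the plate's origin lies when it is home, 115 mm above the bench; x up the slope (60 deg above level), y across, z squarely out of the slope; a plate that is home has the same axes. The rim that the plate's back lies on is the plane z = 0, 12 to 14 mm wide all round, and ends at x = 62 mm with no wall above it.
- console_ledge (a point): Middle of the bottom ledge's stop face, on the rim plane (console_top frame x -62.5, 0, 0 mm): the plate's lower edge stands on it. The ledge and the side cheeks stand 8 mm out of the rim plane. The cheeks' inner faces are at y -74 and 74 mm, 4 mm beside the plate on each side.
- console_opening (a point): Middle of the opening inside the rim (console_top frame 0, 0, 0): it runs over x -48.5 to 50 mm and y -60 to 60 mm, hollow behind, deep enough for the contact blocks.
- jack: Bystander: green cast screw jack, 74 mm round foot, 106 mm high, stands on the bench. Origin: centre of its foot.
- bit_pot: Bystander: red plastic pot of drill bits, 88 mm across the mouth, 85 mm high, bits standing out to about 100 mm. Origin: centre of its underside.
- screwdriver: Bystander: screwdriver lying on the bench, 200 mm long. Origin: its underside, on its length.
- spanner: Bystander: spanner lying on the bench, 180 mm long. Origin: its underside, on its length.

How it is judged:
By the outcome, as a careful person would: the job done as asked, in the order asked, and still so for the second after the job is handed in, with the robot touching nothing.
It also fails if it takes over 56 s, if anything falls off the work surface, if the arm or the gripper's body presses on something with over 40 N, if the wrist force passes 120 N, or if a joint passes its speed limit or range.

## Working session

There is one attempt and no reset: what is moved stays moved. The work goes in short steps, each a Python script; the robot and the scene stay as the last script left them, time stands still between calls to the robot, and variables do not carry over. Pictures are saved under pics/ and viewed, at most 10 in all, crops included, and the job is handed in when it is done.

```bash
ls; mkdir -p pics; python3 - <<'E'
from plant import r, vision, models, telemetry
import cv2, numpy as np
np.set_printoptions(precision=4,suppress=True)
ims=[]
for c in ["scene","top"]:
    im=vision.snapshot(c); ims.append(im)
    k=vision.get_calibration(c); print(c,np.array(k["position"]),np.array(k["orientation"]),k["fx"])
    for t in ["plate","plate_tab","plate_blocks","charger","console","console_top","console_ledge","console_opening","jack","bit_pot","screwdriver","spanner"]:
        m=models.mark_of(t,c); print(t,[(np.array(d["at"]),round(d["score"],2)) for d in m[:2]])
cv2.imwrite("pics/a.png",cv2.resize(cv2.vconcat([i[:,:,::-1] for i in ims]),None,fx=.75,fy=.75))
print(telemetry.current_t())
E
```

```text
pics
scene [1.4577 0.3914 1.2025] [-0.1893  0.4982  0.7959 -0.2873] 491.5819364587621
plate [(array([0.6253, 0.1776, 0.0589]), 0.96), (array([0.6397, 0.1611, 0.0717]), 0.17)]
plate_tab [(array([0.6091, 0.2122, 0.1369]), 0.76), (array([0.6388, 0.1617, 0.0699]), 0.65)]
plate_blocks []
charger [(array([ 0.5933,  0.2494, -0.0023]), 0.86), (array([0.6237, 0.1815, 0.0588]), 0.37)]
console [(array([ 0.5964, -0.1713, -0.0022]), 0.96), (array([0.6266, 0.1752, 0.0619]), 0.66)]
console_top [(array([ 0.5932, -0.1743,  0.1133]), 0.81)]
console_ledge [(array([ 0.62  , -0.1855,  0.0594]), 0.97)]
console_opening [(array([ 0.593 , -0.1727,  0.1132]), 0.8)]
jack [(array([ 0.4432,  0.0208, -0.0007]), 0.8)]
bit_pot [(array([0.4749, 0.5064, 0.0011]), 0.98), (array([0.6429, 0.1598, 0.0722]), 0.45)]
screwdriver [(array([ 0.4493, -0.5098, -0.0002]), 0.72)]
spanner [(array([ 0.7687, -0.0215, -0.0004]), 0.54)]
top [ 0.3517 -0.0009  1.2121] [-0.0767  0.7059 -0.6998  0.0787] 381.9529277649774
plate [(array([0.6276, 0.1774, 0.0572]), 0.72)]
plate_tab [(array([0.6026, 0.2086, 0.1396]), 0.9)]
plate_blocks [(array([0.6476, 0.1531, 0.0693]), 0.64)]
charger [(array([ 0.5854,  0.2472, -0.0034]), 0.94)]
console [(array([ 0.5958, -0.1686,  0.003 ]), 0.71), (array([0.6234, 0.1832, 0.0515]), 0.23)]
console_top [(array([ 0.5973, -0.168 ,  0.1193]), 0.83)]
console_ledge [(array([ 0.6284, -0.1855,  0.0603]), 0.73)]
console_opening [(array([ 0.5957, -0.1722,  0.1166]), 0.86), (array([ 0.7732, -0.0164,  0.0005]), 0.24)]
jack [(array([ 0.4398,  0.0233, -0.0016]), 0.9)]
bit_pot [(array([ 0.4686,  0.5058, -0.0021]), 0.91)]
screwdriver [(array([ 0.4523, -0.5095,  0.0012]), 0.64)]
spanner [(array([ 0.7698, -0.0189,  0.0013]), 0.89), (array([ 0.5959, -0.1702,  0.0027]), 0.38)]
1.3
```

View pics/a.png

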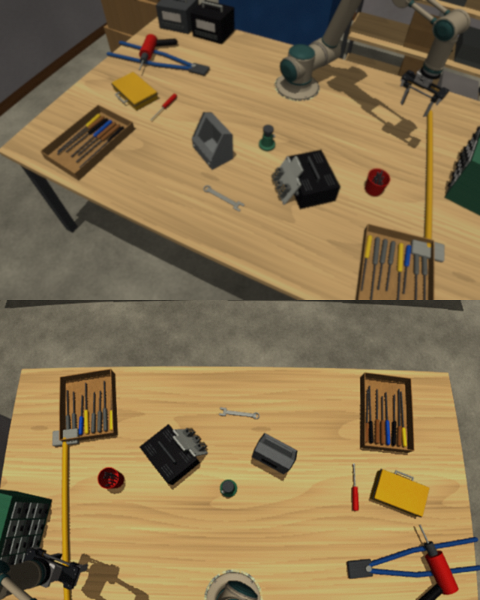

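The picture (scene on top, top view below) shows the plate at about (295,180) leaning on the black charger at (315,180). The console is at (213,140) with its slope facing away from the robot. The jack stands between them at (267,138), the spanner is at (222,197) and the bit pot at (377,182). Next I'll refine the planar poses by fitting silhouettes built from the given dimensions.

```bash
cat > h.py <<'E'
from plant import r, gripper_to, inverse_kinematics, vision, models, telemetry
import cv2, numpy as np
from scipy.optimize import minimize
from scipy.spatial.transform import Rotation as R
np.set_printoptions(precision=4,suppress=True)
def q2R(q): return R.from_quat(np.roll(q,-1)).as_matrix()
def R2q(m): return np.roll(R.from_matrix(m).as_quat(),1)
def box(x,y,z): return np.array([[a,b,c] for a in x for b in y for c in z])/1000
prof=np.array([(-43,0),(-43,57),(24,173),(31,169),(64,150),(64,0)])/1000
CONS=[np.array([[a,s,b] for a,b in prof for s in(-.078,.078)])]
heads=[(-27.5,-40),(-27.5,0),(-27.5,40),(3.5,-40),(3.5,40)]
PLATE=[box((-62.5,62.5),(-70,70),(0,8)),box((62.5,102.5),(-35,35),(0,8))]+[box((x-12,x+12),(y-13,y+13),(-26,0)) for x,y in heads]
for x,y in heads: PLATE.append(np.array([[x+14.5*np.cos(t),y+14.5*np.sin(t),z] for t in np.arange(0,6.28,.4) for z in(8,22)])/1000)
def Rz(a): return R.from_euler('z',a).as_matrix()
def plate_T(p):   # p: x,y of the middle of the bottom back edge, yaw of leaning direction
    h=np.array([np.cos(p[2]),np.sin(p[2]),0]);u=np.array([0,0,1.]);c,s=np.cos(np.radians(24)),np.sin(np.radians(24))
    X=c*u+s*h; Z=c*h-s*u; M=np.c_[X,np.cross(Z,X),Z]
    return M, np.array([p[0],p[1],.008*s])+.0625*X
def cons_T(p): return Rz(p[2]),np.array([p[0],p[1],0])
def home_T(p):
    M=Rz(p[2])@np.array([[.5,0,-np.sqrt(.75)],[0,1,0],[np.sqrt(.75),0,.5]])
    return M,np.array([p[0],p[1],.115])
def sil(parts,M,t,k):
    C=q2R(k["orientation"]);im=np.zeros((400,640),np.uint8)
    K=np.array([[k["fx"],0,k["cx"]],[0,k["fy"],k["cy"]],[0,0,1]])
    for P in parts:
        Q=(P@M.T+t-np.array(k["position"]))@C
        uv=cv2.projectPoints(Q,np.zeros(3),np.zeros(3),K,np.array(k["D"]))[0][:,0]
        cv2.fillConvexPoly(im,np.int32(np.round(cv2.convexHull(np.float32(uv))*16)),255,shift=4)
    return im
def fit(parts,f,p0,views):
    masks=[(cv2.GaussianBlur(np.float32(m)*255,(0,0),1.5),k) for m,k in views]
    def e(d):
        p=p0+d*[.01,.01,.1]; M,t=f(p)
        return sum(np.mean((cv2.GaussianBlur(np.float32(sil(parts,M,t,k)),(0,0),1.5)-m)**2)/ (m.sum()/1e6) for m,k in masks)
    s=minimize(e,np.zeros(3),method='Nelder-Mead',options=dict(initial_simplex=np.array([[0,0,0],[1,0,0],[0,1,0],[0,0,1.5]])-.3,xatol=.005,fatol=1e-6))
    return p0+s.x*[.01,.01,.1], s.fun
def view(thing,cam,k=None):
    k=k or vision.get_calibration(cam); d=models.regions_of(thing,cam)
    return (np.array(d[0]["pixels"]),k) if d else None
E
python3 - <<'E'
from h import *
C0=np.array([.596,-.171,np.radians(155)]);P0=np.array([.64,.145,np.radians(119)])
ov=[]
vs={"console":[],"plate":[]}
for c in["scene","top"]:
    im=vision.snapshot(c).copy()
    for t in vs: vs[t].append(view(t,c))
    ov.append(im)
res={}
for t,parts,f,p0 in(("console",CONS,cons_T,C0),("plate",PLATE,plate_T,P0)):
    for v in([vs[t][0]],[vs[t][1]],vs[t]):
        p,e=fit(parts,f,p0,v); print(t,p[:2],np.degrees(p[2]),e)
    res[t]=p
    M,T=f(p)
    for i,(m,k) in enumerate(vs[t]):
        s=sil(parts,M,T,k); print("iou",(m&(s>127)).sum()/(m|(s>127)).sum())
        for a,col in((s,(255,0,0)),(m.astype(np.uint8)*255,(0,255,0))):
            cv2.drawContours(ov[i],cv2.findContours((a>127).astype(np.uint8),0,2)[0],-1,col,1)
np.save("fit.npy",[res["console"],res["plate"]])
cr=lambda i,a,b:cv2.resize(ov[i][a:a+160,b:b+260,::-1],None,fx=2.8,fy=1.8*2.8/1.8)[:,:]
big=cv2.vconcat([cv2.resize(ov[0][130:290,230:490,::-1],(480,296)),cv2.resize(ov[1][130:290,160:420,::-1],(480,296))])
cv2.imwrite("pics/b.png",big)
M,T=plate_T(res["plate"]);print("tab",T+M@[.0865,0,.004],"blocks",T+M@[0,0,-.026],"plate",T)
M,T=home_T(res["console"]);print("ledge",T+M@[-.0625,0,0])
E
```

```text
console [ 0.5984 -0.1728] 148.16132088875233 14.441203117370605
console [ 0.5934 -0.1635] 157.90286419942387 2637.271728515625
console [ 0.6014 -0.1738] 148.52216797841467 2649.119873046875
iou 0.9186776859504132
iou 0.0
plate [0.6444 0.1566] 128.70618625217557 11.13322639465332
plate [0.647  0.1615] 131.6735196406582 9.645303726196289
plate [0.6461 0.1569] 129.4550191937339 34.77799987792969
iou 0.9302730970366067
iou 0.9113384484228474
tab [0.6053 0.2065 0.1377] blocks [0.6451 0.1582 0.0709] plate [0.63   0.1765 0.0604]
ledge [ 0.6281 -0.1902  0.0609]
```

View pics/b.png

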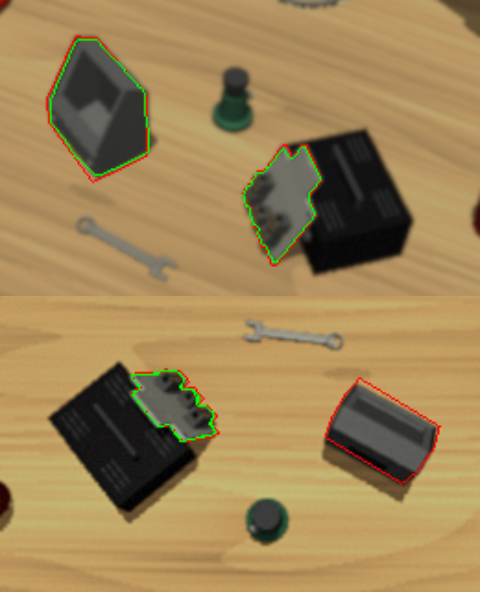

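The plate fit agrees with its mask, and the console outline overlays well in both views, although the top-view mask picked up something else. Next: closer wrist views of both, plus a reach check.

```bash
cat >> h.py <<'E'
def tool_pose(M,t,flip,g=.089,gy=0.):
    """TCP pose gripping the tab of a plate at (M,t); g,gy = grasp point x,y in the plate frame"""
    Z=-M[:,0]; Y=flip*M[:,2]; Rt=np.c_[np.cross(Y,Z),Y,Z]
    return t+M@[g,gy,.004]-.006*Z, Rt
E
python3 - <<'E'
from h import *
C,P=np.load("fit.npy")
ims=[];vs={"console":[],"plate":[]}
down=R2q(np.diag([1,-1,-1.]))
for n,pos,yaw in(("plate",[.64,.12,.42],0),("console",[.64,-.15,.42],0)):
    for rot in [Rz(a)@np.diag([1,-1,-1.]) for a in (0,-1.57,1.57,3.14)]:
        q=inverse_kinematics(pos,R2q(rot))
        if q is not None: break
    r.movej(q); r.hold(.2)
    k=vision.get_calibration("wrist"); im=vision.snapshot("wrist").copy(); ims.append(im)
    print(n,np.array(k["position"]),q2R(k["orientation"])[:,2],telemetry.current_t())
    for t in vs:
        d=models.regions_of(t,"wrist"); print(t,[(x["score"],x["pixels"].sum()) for x in d[:3]])
        if d and d[0]["score"]>.4: vs[t].append((np.array(d[0]["pixels"]),k)); cv2.drawContours(im,cv2.findContours(d[0]["pixels"].astype(np.uint8),0,2)[0],-1,(0,255,0),1)
import pickle; pickle.dump((vs,ims),open("v.pkl","wb"))
for t,parts,f,p0 in(("console",CONS,cons_T,C),("plate",PLATE,plate_T,P)):
    for v in vs[t]:
        p,e=fit(parts,f,p0,[v]);M,T=f(p);s=sil(parts,M,T,v[1])>127;print(t,p[:2],np.degrees(p[2]),"iou",(s&v[0]).sum()/(s|v[0]).sum())
cv2.imwrite("pics/c.png",cv2.resize(cv2.vconcat([i[:,:,::-1] for i in ims]),None,fx=.75,fy=.75))
# reach
for flip in(1,-1):
    M,T=plate_T(P);Mh,Th=home_T(C)
    for nm,(p,Rt) in dict(grasp=tool_pose(M,T,flip),pre=tool_pose(M,T+.08*M[:,0],flip),out=tool_pose(M,T-.06*M[:,2]+[0,0,.2],flip),
       over=tool_pose(Mh,Th+.1*Mh[:,2]+.02*Mh[:,0]+[0,0,.05],flip),home=tool_pose(Mh,Th,flip)).items():
        print(flip,nm,p,inverse_kinematics(p,R2q(Rt)))
E
```

```text
plate [0.7063 0.1199 0.5743] [-0.2313 -0.0003 -0.9729] 4.2167
console [(0.56, np.int64(9120))]
plate [(0.58, np.int64(5799))]
console [ 0.7067 -0.1491  0.5747] [-0.2307 -0.0004 -0.973 ] 5.6167
console [(0.78, np.int64(9562))]
plate [(0.62, np.int64(7548))]
console [ 0.5962 -0.1723] 151.7744820644866 iou 0.9465385820194215
console [ 0.5954 -0.173 ] 150.80966146844523 iou 0.9759836484414921
plate [0.6447 0.1579] 130.4370003898755 iou 0.9634126060202893
plate [0.6453 0.1582] 131.5170975253749 iou 0.9679363857894062
1 grasp [0.6031 0.2092 0.1455] [ 0.4517  0.4012  1.6187 -0.4684  1.0672 -1.5897]
1 pre [0.5824 0.2343 0.2186] [ 0.505   0.3394  1.5212 -0.4378  1.2321 -1.6171]
1 out [0.6379 0.1669 0.3699] [ 0.3644  0.2969  1.2145 -0.397   1.4957 -1.8918]
1 over [ 0.6292 -0.1908  0.3166] [-0.3432  0.1156  1.6216 -0.1317  0.8943  0.2619]
1 home [ 0.5639 -0.1508  0.1993] [-0.3044  0.0958  1.9547 -0.2192  0.5916  0.3961]
-1 grasp [0.6031 0.2092 0.1455] [ 0.4517  0.4012  1.6187 -0.4684  1.0672  1.5519]
-1 pre [0.5824 0.2343 0.2186] [ 0.505   0.3394  1.5212 -0.4378  1.2321  1.5245]
-1 out [0.6379 0.1669 0.3699] [ 0.3644  0.2969  1.2145 -0.397   1.4957  1.2498]
-1 over [ 0.6292 -0.1908  0.3166] None
-1 home [ 0.5639 -0.1508  0.1993] None
```

View pics/c.png

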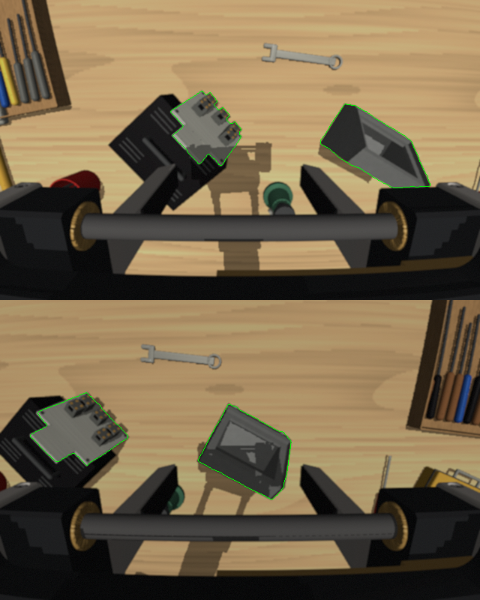

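The wrist fits agree: console (0.5956, -0.1729, 151°) and plate bottom edge (0.645, 0.158, 131°). In the lower picture the console is at (245,450) and the plate at (80,430). Flip=+1 reaches every pose, so I'm grasping now.

```bash
python3 - <<'E'
from h import *
C=np.array([.5956,-.1729,np.radians(151)]);P=np.array([.645,.158,np.radians(130.8)]);np.save("fit.npy",[C,P])
M,T=plate_T(P); Tb=T-.001*M[:,2]
p,Rt=tool_pose(M,Tb,1); q=R2q(Rt)
gripper_to(.032,5)
r.move_to(p+.08*M[:,0],q)
print("hit",r.move_l(p,q,vel=.08,guard=8),telemetry.current_ee_pos()-p,telemetry.current_wrist_force())
im=vision.snapshot("wrist")[:,:,::-1]; sc=vision.snapshot("scene")[130:290,330:490,::-1]
cv2.imwrite("pics/d.png",cv2.hconcat([im,cv2.resize(cv2.copyMakeBorder(sc,0,0,0,0,0),(160,400))]) if 0 else cv2.vconcat([cv2.resize(im,(480,300)),cv2.resize(sc,(480,300))]))
print(gripper_to(0,5),telemetry.current_opening(),telemetry.current_wrist_force(),telemetry.current_finger_force(),telemetry.current_t())
E
```

```text
hit False [0.0003 0.0003 0.0006] [ 0.8431 -0.8083 -0.4622]
False 0.007713165548670651 [-0.46    1.3695  1.649 ] 4.998370260000229 10.95
```

View pics/d.png

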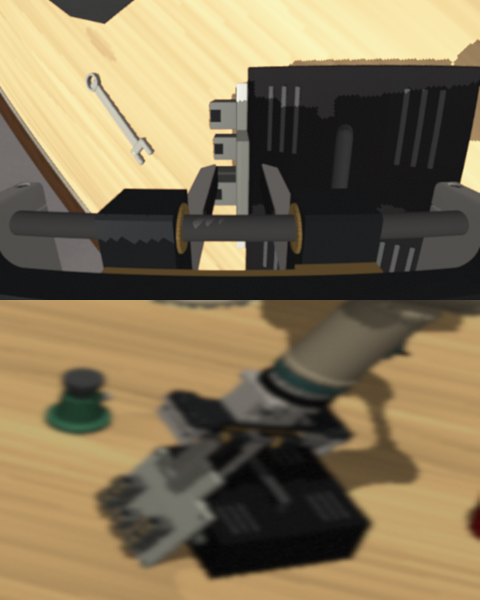

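Opening is 7.7 mm, so the tab is between the pads: in the top picture the fingers sit either side of it at (240,180). Now I'll grip firmly, move out and lift, then carry it over and check.

```bash
python3 - <<'E'
from h import *
C,P=np.load("fit.npy"); M,T=plate_T(P); Mh,Th=home_T(C)
gripper_to(0,60)
p0=np.array(telemetry.current_ee_pos()); q=R2q(tool_pose(M,T,1)[1])
r.move_l(p0-.06*M[:,2],q,vel=.06)
print(telemetry.current_wrist_force(),telemetry.current_opening())
r.move_l(p0-.06*M[:,2]+[0,0,.22],q,vel=.15)
print("F",telemetry.current_wrist_force(),telemetry.current_torque())
p,Rt=tool_pose(Mh,Th+.1*Mh[:,2]+.02*Mh[:,0]+[0,0,.15],1)
r.move_to(p,R2q(Rt)); r.move_l(p-[0,0,.13],vel=.12); r.hold(.3)
print(telemetry.current_opening(),telemetry.current_t())
M1=Mh;T1=Th+.1*Mh[:,2]+.02*Mh[:,0]+[0,0,.02]
ims=[]
for c in("scene","top"):
    im=vision.snapshot(c).copy();k=vision.get_calibration(c)
    print([(np.array(d["at"]),d["score"]) for d in models.mark_of("plate",c)[:2]],[(np.array(d["at"]),d["score"]) for d in models.mark_of("plate_tab",c)[:1]],"want",T1,T1+M1@[.0865,0,.004])
    v=view("plate",c)
    cv2.drawContours(im,cv2.findContours((sil(PLATE,M1,T1,k)>127).astype(np.uint8),0,2)[0],-1,(255,0,0),1)
    cv2.drawContours(im,cv2.findContours((sil(CONS,*cons_T(C),k)>127).astype(np.uint8),0,2)[0],-1,(0,0,255),1)
    if v: cv2.drawContours(im,cv2.findContours(v[0].astype(np.uint8),0,2)[0],-1,(0,255,0),1)
    ims.append(im)
cv2.imwrite("pics/e.png",cv2.vconcat([cv2.resize(ims[0][110:260,200:440,::-1],(480,300)),cv2.resize(ims[1][140:290,280:520,::-1],(480,300))]))
E
```

```text
[-0.2836  0.6409 -4.2226] 0.007586031242635801
F [ 0.5619  0.9559 -4.0902] [0.5728 0.5222 0.0168]
0.00741068918879738 17.275
[(array([ 0.6594, -0.2105,  0.2019]), 0.82)] [(array([ 0.6303, -0.1881,  0.2746]), 0.6)] want [ 0.6626 -0.21    0.2023] [ 0.6278 -0.1907  0.2792]
[(array([ 0.6642, -0.2103,  0.1974]), 0.77), (array([ 0.6254, -0.1873,  0.2808]), 0.63)] [(array([ 0.6272, -0.1893,  0.2838]), 0.85)] want [ 0.6626 -0.21    0.2023] [ 0.6278 -0.1907  0.2792]
```

View pics/e.png

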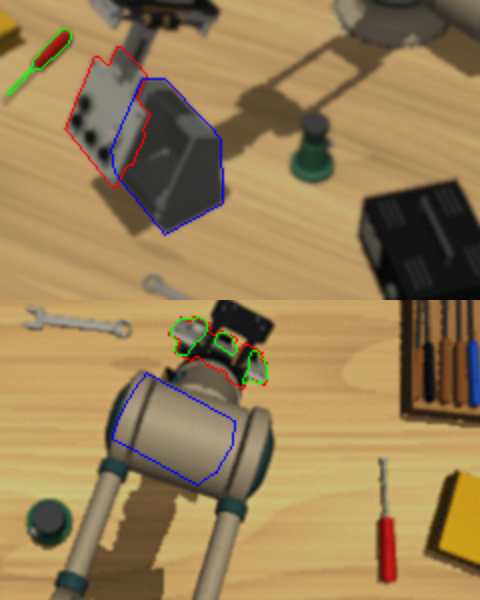

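The plate is held with buttons outward and its outline (upper picture, around (110,115)) coincides with the predicted pose, with the console outline at (168,155). The only green scene mask is a false hit on the screwdriver. Next is a guarded approach along the slope normal.

```bash
python3 - <<'E'
from h import *
C,P=np.load("fit.npy"); Mh,Th=home_T(C)
def off(): 
    return Mh.T@(np.array(telemetry.current_ee_pos())-tool_pose(Mh,Th,1)[0])*1000
def go(x,z,v,g=None):
    p,Rt=tool_pose(Mh,Th+Mh@[x/1e3,0,z/1e3],1); h=r.move_l(p,R2q(Rt),vel=v,guard=g)
    print("hit" if h else "free",off(),"F",Mh.T@np.array(telemetry.current_wrist_force()),"T",Mh.T@np.array(telemetry.current_torque()),telemetry.current_t()); return h
go(7,45,.1); r.hold(.2)
if not go(7,14,.05,6):
  if not go(7,4,.02,4):
    if not go(-5,4,.015,4):print("no ledge")
ims=[vision.snapshot("scene")[110:260,200:440,::-1],vision.snapshot("wrist")[:,:,::-1]]
cv2.imwrite("pics/f.png",cv2.vconcat([cv2.resize(i,(480,300)) for i in ims]))
E
```

```text
free [ 7.4455 -0.1801 46.5452] F [-5.0252 -0.0858 -1.7664] T [ 0.0656 -0.8761 -0.094 ] 18.5417
free [ 7.1942 -0.1422 14.5873] F [-2.8465  0.3463 -1.3889] T [ 0.0657 -0.821  -0.0933] 19.5083
free [ 7.0634 -0.0263  4.1434] F [-4.1278  0.7055 -1.6867] T [ 0.0367 -0.8621 -0.0657] 20.1583
hit [ 0.79   -0.0072  3.8417] F [ 4.6589 -0.4262  0.8537] T [-0.0013 -0.0423 -0.1219] 20.6667
```

View pics/f.png

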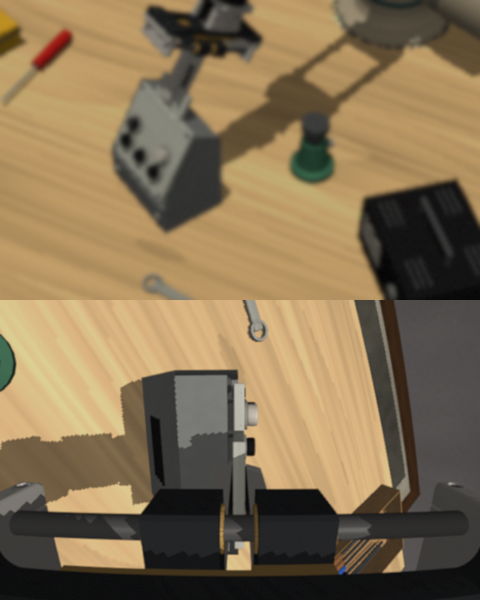

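The ledge is found at x = +0.8 mm and the plate sits inside the cheeks: upper picture, plate at (150,145), console closed. Now lower it onto the rim.

```bash
python3 - <<'E'
from h import *
C,P=np.load("fit.npy"); Mh,Th=home_T(C); Rt=tool_pose(Mh,Th,1)[1]
base=tool_pose(Mh,Th,1)[0]
st=lambda s:print(s,Mh.T@(np.array(telemetry.current_ee_pos())-base)*1000,"F",Mh.T@np.array(telemetry.current_wrist_force()),"T",Mh.T@np.array(telemetry.current_torque()),telemetry.current_t())
st("now")
r.move_l(base+Mh@[.001,0,.004],R2q(Rt),vel=.01); st("back")
print(r.move_l(base+Mh@[.001,0,-.004],R2q(Rt),vel=.01,guard=4)); st("rim")
print(r.move_l(np.array(telemetry.current_ee_pos())+Mh@[-.003,0,0],vel=.01,guard=4)); st("ledge")
r.hold(.2);st("held")
v=vision.snapshot("scene")
k=vision.get_calibration("scene");d=models.regions_of("plate","scene");print([(x["score"],x["pixels"].sum()) for x in d[:2]])
print([np.array(x["at"]) for c in["scene"] for x in models.mark_of("plate_tab",c)[:1]],Th+Mh@[.0865,0,.004])
E
```

```text
now [0.7927 0.0132 3.7393] F [ 5.7952 -0.2413  0.2183] T [ 0.0198  0.2203 -0.1046] 20.7667
back [0.7822 0.0244 3.8388] F [ 0.2842 -0.0721 -0.4089] T [ 0.0381 -0.0921 -0.058 ] 21.3583
True
rim [ 0.7795  0.1002 -0.9042] F [ 1.8593 -0.3426  0.8662] T [ 0.1421 -0.106  -0.132 ] 21.9083
True
ledge [ 0.781   0.1096 -0.9142] F [ 3.8591 -0.7126  0.287 ] T [ 0.1387 -0.1802 -0.0581] 22.1167
held [ 0.7693  0.0816 -0.931 ] F [ 4.8126 -0.2546 -0.0648] T [ 0.1482 -0.1764 -0.0841] 22.3167
[(0.68, np.int64(1446))]
[array([ 0.5627, -0.1522,  0.1912])] [ 0.5608 -0.1536  0.1919]
```

Z force is still small, so I can't be sure it touches the rim. Pressing on gently.

```bash
python3 - <<'E'
from h import *
C,P=np.load("fit.npy"); Mh,Th=home_T(C)
base=tool_pose(Mh,Th,1)[0]
st=lambda s:print(s,Mh.T@(np.array(telemetry.current_ee_pos())-base)*1000,"F",Mh.T@np.array(telemetry.current_wrist_force()),"T",Mh.T@np.array(telemetry.current_torque()),telemetry.current_t())
st("now")
p=np.array(telemetry.current_ee_pos())
for i in range(1,9):
    r.move_l(p+Mh@[0,0,-.0005*i],vel=.01); r.hold(.15); st(i)
    if (Mh.T@np.array(telemetry.current_wrist_force()))[2]>5: break
E
```

```text
now [ 0.7801  0.0807 -0.925 ] F [6.167  0.3375 0.3612] T [ 0.124  -0.1414 -0.0524] 22.4667
1 [ 0.7859  0.0621 -0.9105] F [1.5323 0.8005 2.6205] T [ 0.1639  0.1031 -0.1466] 22.8667
2 [ 0.788   0.0775 -0.9504] F [-0.8996  0.963   5.9615] T [ 0.1456  0.5044 -0.2685] 23.2667
```

The z position stays put as z force builds to 6 N, so the plate is on the rim. Now unload, loosen gently, release and retreat along the slope.

```bash
python3 - <<'E'
from h import *
C,P=np.load("fit.npy"); Mh,Th=home_T(C)
p=np.array(telemetry.current_ee_pos())
r.move_l(p,vel=.01); gripper_to(0,15); gripper_to(0,3); r.hold(.3)
print(Mh.T@np.array(telemetry.current_wrist_force()),Mh.T@np.array(telemetry.current_torque()))
gripper_to(.014); r.hold(.2); gripper_to(.03); print(telemetry.current_opening())
r.move_l(p+.09*Mh[:,0],vel=.08,guard=6)
r.move_l(p+.12*Mh[:,0]+[-.1,0.05,.12],vel=.2); r.hold(.3); print(telemetry.current_t())
ims=[]; Mp=Mh;Tp=Th+Mh@[.0008,0,-.0009]
for c in("scene","top"):
    im=vision.snapshot(c).copy();k=vision.get_calibration(c);v=view("plate",c)
    if v:
        f=lambda p:(lambda H:(H[0],H[1]))(home_T(p)); 
        for v_ in [v]:
            pf,e=fit(PLATE,f,C,[v_]);print(c,"plate fit",pf[:2],np.degrees(pf[2]),"vs",C[:2],np.degrees(C[2]))
    print(c,[(np.array(d["at"]),d["score"]) for t in("plate","plate_tab","plate_buttons") for d in models.mark_of(t,c)[:1]],"want",Th,Th+Mh@[.0865,0,.004],Th+Mh@[0,0,.008])
    for t in("jack","bit_pot","screwdriver","spanner"): print(t,[np.array(d["at"]) for d in models.mark_of(t,c)[:1]])
    ims.append(im)
cv2.imwrite("pics/g.png",cv2.vconcat([cv2.resize(ims[0][130:230,240:400,::-1],(480,300),interpolation=2),cv2.resize(ims[1][160:260,300:460,::-1],(480,300),interpolation=2)]))
E
```

```text
[0.0034 0.2452 3.42  ] [ 0.0706  0.4413 -0.2815]
0.030139635631980386
27.9583
scene plate fit [ 0.5967 -0.1751] 147.61933809168363 vs [ 0.5956 -0.1729] 151.0
scene [(array([ 0.5895, -0.1755,  0.1165]), 0.79), (array([ 0.5615, -0.1505,  0.1933]), 0.91), (array([ 0.6014, -0.1772,  0.122 ]), 0.78)] want [ 0.5956 -0.1729  0.115 ] [ 0.5608 -0.1536  0.1919] [ 0.6017 -0.1763  0.119 ]
jack [array([ 0.4412,  0.0224, -0.0025])]
bit_pot [array([0.4717, 0.5067, 0.0027])]
screwdriver [array([ 0.4511, -0.5086,  0.0024])]
spanner [array([ 0.7679, -0.0238, -0.0001])]
top plate fit [ 0.5955 -0.1718] 149.32458051754375 vs [ 0.5956 -0.1729] 151.0
top [(array([ 0.5949, -0.1735,  0.1133]), 0.57), (array([ 0.5589, -0.1529,  0.1931]), 0.64), (array([ 0.5974, -0.1778,  0.1142]), 0.81)] want [ 0.5956 -0.1729  0.115 ] [ 0.5608 -0.1536  0.1919] [ 0.6017 -0.1763  0.119 ]
jack [array([ 0.4412,  0.026 , -0.0014])]
bit_pot [array([0.468 , 0.5061, 0.0005])]
screwdriver [array([ 0.4491, -0.5073,  0.0016])]
spanner [array([ 0.7711, -0.0179, -0.0004])]
```

View pics/g.png

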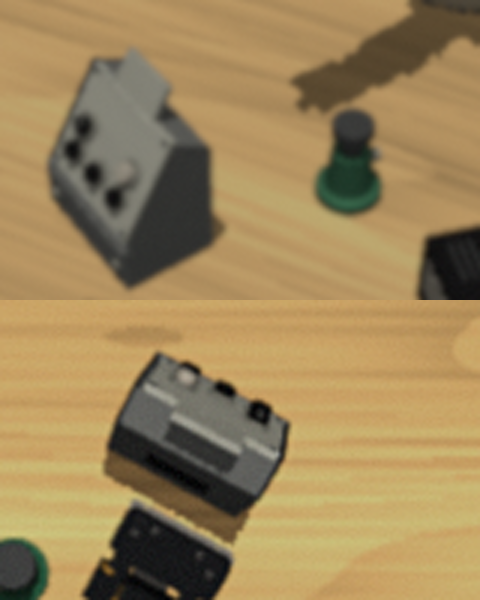

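The console is closed with the buttons outward and the tab up (upper picture, plate at (110,140), tab at (145,85)), and the robot is clear. One close wrist view to check that it is seated flush.

```bash
python3 - <<'E'
from h import *
C,P=np.load("fit.npy")
p=np.array(telemetry.current_ee_pos()); r.move_l([p[0],p[1],.42],vel=.2)
r.movej(inverse_kinematics([.66,-.17,.37],R2q(np.diag([1,-1,-1.])))); r.hold(.2)
k=vision.get_calibration("wrist");im=vision.snapshot("wrist").copy(); big=cv2.resize(im,None,fx=3,fy=3,interpolation=cv2.INTER_CUBIC)
Mh,Th=home_T(C)
v=view("plate","wrist",k)
if v: pf,e=fit(PLATE,home_T,C,[v]);print(pf[:2],np.degrees(pf[2]))
for nm,b in(("plate",v),("cons",view("console","wrist",k))):
    if b: print(nm,b[0].sum())
K=np.array([[k["fx"],0,k["cx"]],[0,k["fy"],k["cy"]],[0,0,1]])
c=((Th-np.array(k["position"]))@q2R(k["orientation"]));u=cv2.projectPoints(c[None],np.zeros(3),np.zeros(3),K,np.array(k["D"]))[0].ravel();print(u,telemetry.current_t())
x,y=int(u[0]),int(u[1]);y0=max(0,y-90);x0=max(0,x-120)
cv2.imwrite("pics/h.png",cv2.resize(im[y0:y0+180,x0:x0+240,::-1],(800,600),interpolation=cv2.INTER_CUBIC))
E
```

```text
[ 0.596  -0.1747] 149.65696187281497
plate 7396
cons 2085
[320.1764 218.1298] 30.525
```

View pics/h.png

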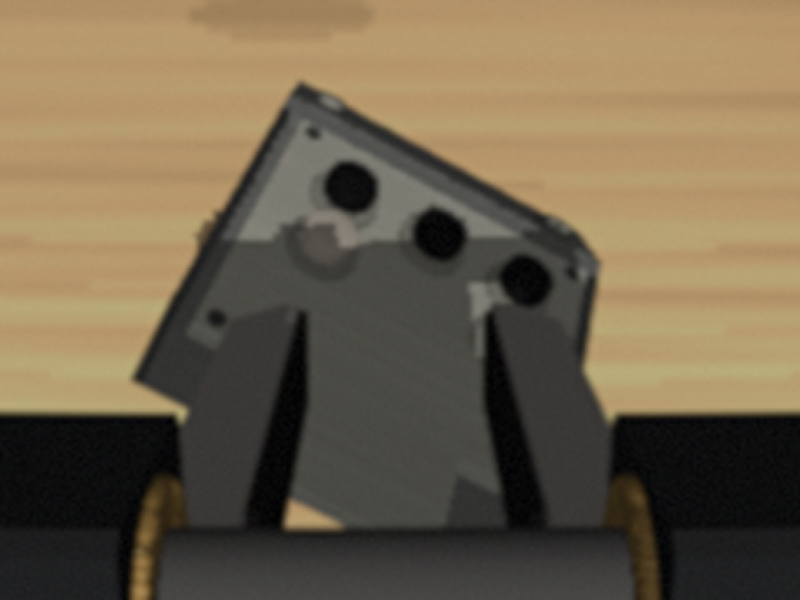

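The view shows the panel between its cheeks. Its lower edge runs parallel to the ledge from (310,110) to (580,250), with an even, flush border and the buttons outward. Handing in.

```bash
python3 -c "
from plant import r
print(r.sign_off())"
```

```text
the job is handed in; nothing more can be done
None
```

The push-button plate is turned over and seated in the console: tab at the top, buttons outwards, standing on the ledge and flat on the rim by contact force and camera check. The jack, bit pot, screwdriver and spanner did not move. The job was handed in at about 31 s, and no verdict was returned.

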